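# Set the shaker to fast and start it

## Robot

A 7-joint arm with a two-finger parallel gripper is mounted at the origin on the work surface. World frame = base frame: x ahead of the robot, y to its left, z up, the work surface at z = 0. Lengths are in m, angles in degrees, forces in N, time in s.
With the tool pointing down it reaches from about 0.425 to 0.875 m from the base axis. Payload 4.7 kg.
Tool frame: the origin (TCP) lies midway between the tips of the shut fingers; the grasp point (between the pads) lies 19 mm behind it; y points along the fingers, x is the direction in which the jaws open and shut, and the axes are right-handed (so a half turn about y gives the same grasp; the last joint's range is limited). The gripper opens to 87 mm and grips with 3 to 60 N. Pads are 19 mm wide; open, the fingers measure 117 mm over their backs; the gripper's body (75 mm by 190 mm) begins 51 mm behind the grasp point.
Start: joints at [71.511, 18.392, -4.016, 83.108, 1.295, 78.541, -3.26], TCP at [0.215, -0.614, 0.223] pointing down, gripper open.
Joint ranges: [-163.93, 163.93], [-17.29, 119.83], [-79.2, 71.16], [3.27, 140.29], [-89.18, 269.18], [5.43, 117.66], [-154.24, 154.24]. Speed limits (degrees/s): [147.25, 147.25, 180, 180, 180, 180, 180].

## Interface

Orientations are given as [roll, pitch, yaw] about the fixed x, y, z axes, in that order (R = Rz(yaw) Ry(pitch) Rx(roll)).
In Python, from cell import env gives the robot as it stands.
- The arm moves only by the tool carry_out, never from a script. Its argument "targets" is a list of rows, each a list of 2 entries, a list of its own where there are three numbers: the shift along the tool's x, y, z in mm, then the turn, a rotation vector about the tool's x, y, z in degrees. A call has 1 to 12 rows; each row shifts and turns the commanded pose from where the row before left it, along the tool's axes as they then stand; what a row does not reach is not made up. A row lasts 1/10 s, in which the tool goes at most 50 mm and 8.59 degrees, less where a joint would pass 70% of its speed; a pose out of reach is approached as far as the arm can. A call with a gripper value outside its range is refused whole. "jaw" is the opening, from 0 (shut) to 1 (fully open), set as the call begins (left out, the last holds). The fingers move at their own pace and stop on an object; "squeeze" is the grip in N (left out, the last holds). Time passes only in rows, so rows that do not move let the fingers close. It gives the time, the measured TCP pose, the force and the opening at its end, in the units of the state.
- env.get_obs(): the state, without advancing time (a new reading comes with each control period).
- env.read_camera(name): name is "scene" or "top"; returns the picture (420x560x3 uint8, red, green, blue); there is no depth.
- env.get_calibration(name): a dict with "fx", "fy", "cx", "cy" (pixels), "R" (3x3) and "t" (3): a world point X has camera coordinates R X + t. Camera axes: x right, y down, z forward; pixel columns grow to the right and rows downward; lengths in m; the calibration is good to about 2 mm. A picture is of the moment at which its call begins. get_calibration takes no time and is no camera call.
- env.sign_off(): hands the job in, once; it reports no verdict.
Trained networks look in the newest picture that a camera, given by its name, has taken for a name from the list of things; names that differ only in an ending like _2 or _b are one class to them, and where a whole thing is asked for, a point or a joint stands for the part that bears it (a point fixed in the world has none). Each returns a list of dicts, best first, with "p" (0 to 1); they miss things now and then, are a little off and sometimes report something else, mostly with a low value. They report only what shows in the picture. A call takes as long as a camera call. They do not tell look-alikes from the thing itself.
- env.outline_of(camera, label): "mask" (420x560 bool, what is visible of it) and "xy" ([column, row] in pixels, amid what is visible of it).
The state is a dict: "time_s": time; "qpos": joint angles; "joint_velocities": joint speeds; "effort": joint torques, N m; "tool_pos": TCP position; "tool_rot": TCP orientation; "force": force on the tool from outside, world axes, zero at the start; "wrist_torque": the same for the moment, N m; "grip_width": finger opening in m.
Only numpy, scipy, OpenCV 4.12 (cv2) and the standard library are available. Lean on these libraries where they do the work, as an engineer would, in place of code of your own. Each camera call takes 0.05 s, during which the arm holds its last target.

## Task

Get the orbital shaker going at its fast setting: push the orange speed lever along its slot, past the click of the first (yellow) notch and fully home in the second (green) notch at the far end, then press the green start button right down and let it come up again. Only push and press, gently - do not squeeze the lever or force it against its stop, and do not press start before the lever is home. Leave the red stop button alone and do not pick up, knock or shift the dish, bottle, flask and box that stand about.

Things in the scene. Friction and masses are not known exactly. Their poses are not given: they have to be found in the camera images.
- shaker: White orbital shaker, fixed, 300 (x) x 340 (y) mm; origin under its centre on the bench, x from the control deck to the platform, y along the slot, the way the lever must go. Deck x -150 to -25 mm, top 80 mm up; on it at x -95: red button y -125, green button -50, lever 35 (off), notches 67 and 99. Platform x -25 to 145, top 95 mm up; two fixed tubs 64 mm wide to 140 mm at (85, -85), (85, 90).
- speed_lever (a joint): Travel of the orange lever along the shaker's y, m: 0 = off (white dot, where it starts), 0.032 = first notch (yellow dot), 0.064 = second notch (green dot), stop 0.067. Slides straight. Sprung notches: about 9 N of push takes it out of a notch; let go between notches it is drawn to the nearer one, so past 0.052 it goes home by itself. Friction 1.5 N.
- lever_paddle: The lever's upright orange paddle, 34 (shaker x) x 12 (shaker y, the way it slides) x 45 mm high, 84 to 129 mm above the bench. Moves with the lever, never turns against the shaker. Origin on its centre line 82 mm above the bench; axes as the shaker's. Over 40 N on it counts as squeezing or forcing.
- paddle_center (a point): The centre of the orange paddle, 106.5 mm above the bench.
- start_button (a joint): How far the green start button is pressed, in m: 0 = up, 0.006 = fully down. Sprung, about 5 N to push it fully down, straight down; it comes up when let go.
- start_button_top (a point): Centre of the top face of the green start button (30 mm across, in a black housing); moves down with it.
- stop_button (a joint): How far the red stop button is pressed, in m: 0 = up, 0.006 = fully down. To be left alone.
- stop_button_top (a point): Centre of the top face of the red stop button (30 mm across, in a black housing), 75 mm from the green one.
- dish: Loose Petri dish with lid, 94 mm across, 17 mm high, lying on the shaker's platform near its front edge; origin at the centre of its underside.
- amber_bottle: Loose brown glass bottle, 56 mm across, 110 mm high, standing on the bench near the shaker; origin at the centre of its underside.
- flask: Loose glass conical flask, 68 mm across the foot, 95 mm high, standing on the bench near the shaker; origin at the centre of its underside.
- slide_box: Loose black slide box, 75 x 110 x 32 mm, lying on the bench near the shaker; origin at the centre of its underside.
Not all that is in view belongs to the job. Leave any pink look-alike of the flask alone.

How it is judged:
By the outcome, as a careful person would: the job done as asked, in the order asked, and still so for the second after the job is handed in, with the robot touching nothing.
It also fails if it takes over 45 s, if anything falls off the work surface, if the arm or the gripper's body presses on something with over 40 N, if the wrist force passes 120 N, or if a joint passes its speed limit or range.

## Working session

There is one attempt and no reset: what is moved stays moved. The work goes in short steps, Python scripts to look and compute and a tool call to move; the robot and the scene stay as the last step left them, time stands still between calls to the robot, and variables do not carry over. Pictures are saved under pics/ and viewed, and the job is handed in when it is done.

Besides the shell and the picture viewer there is one more tool, called after ">>>" as a command line: name --argument value ..., lists and objects as JSON in quotes. carry_out: Moves the arm, as the interface text tells. Its arguments: {"type":"object","properties":{"targets":{"type":"array","items":{"type":"array"}},"jaw":{"type":"number"},"squeeze":{"type":"number"}},"required":["targets"]}

```bash
mkdir -p pics; ls
python3 - <<'E'
from cell import env
import cv2
o=env.get_obs();print({k:o[k] for k in('time_s','tool_pos','tool_rot','force','grip_width')})
for n in('scene','top'):
    im=env.read_camera(n);cv2.imwrite(f'pics/{n}0.png',im[:,:,::-1]);print(n,env.get_calibration(n))
E
```

```text
pics
{'time_s': 0.0, 'tool_pos': array([ 0.21458459, -0.6129566 ,  0.22144473]), 'tool_rot': array([-90.00547492,   0.11108216, -70.69812961]), 'force': array([ 0.20701776,  0.4236233 , -1.40252352]), 'grip_width': 0.08713243563127747}
scene {'fx': 543.8129479669062, 'fy': 543.8129479669062, 'cx': 282.6056154365125, 'cy': 212.93929511729453, 'R': array([[-0.28135317,  0.9595871 , -0.00574389],
       [ 0.71044419,  0.20427272, -0.67345505],
       [-0.64506546, -0.19355943, -0.73920586]]), 't': array([ 0.13005683, -0.35831553,  1.76511387])}
top {'fx': 389.59359644287605, 'fy': 389.59359644287605, 'cx': 282.1485795180904, 'cy': 205.55409837317367, 'R': array([[-0.10941302, -0.99399476,  0.00179068],
       [-0.96530038,  0.10582443, -0.23873911],
       [ 0.23711593, -0.02784971, -0.97108209]]), 't': array([0.08659359, 0.60203809, 0.7463816 ])}
```

View pics/scene0.png

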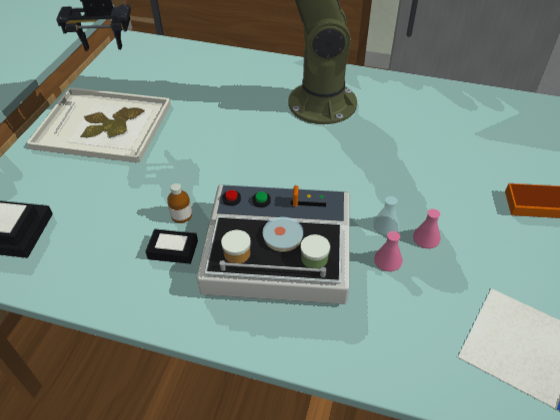

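View pics/top0.png

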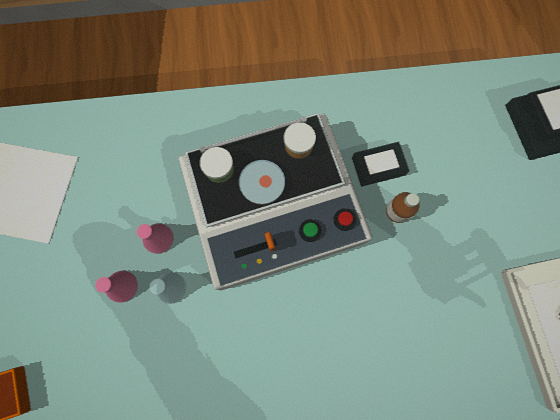

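The scene view shows the orange lever at (295,196), green button (261,199) and red (231,197). In the top view they are at (270,241), (311,230) and (346,219). Two pink look-alikes stand beside the clear flask. Next I measure them.

```bash
cat > h.py <<'E'
import numpy as np,cv2
from cell import env
def P(n):
    c=env.get_calibration(n);K=np.array([[c['fx'],0,c['cx']],[0,c['fy'],c['cy']],[0,0,1]]);return K@np.c_[c['R'],c['t']]
def ray(n,xy,z):
    M=P(n);A=M[:,[0,1,3]].copy();A[:,2]+=M[:,2]*z
    v=np.linalg.solve(A,[xy[0],xy[1],1]);return v[:2]/v[2]
def proj(n,X):
    v=P(n)@np.append(X,1);return v[:2]/v[2]
def tri(a,b):
    X=cv2.triangulatePoints(P('scene'),P('top'),np.array(a,float).reshape(2,1),np.array(b,float).reshape(2,1));return X[:3,0]/X[3,0]
E
python3 - <<'E'
from h import *
from scipy.optimize import least_squares
obs={}
for l in('paddle_center','start_button_top','stop_button_top','shaker','dish','amber_bottle','flask','slide_box'):
    for n in('scene','top'):
        r=env.outline_of(n,l)
        for d in r[:3]: print(l,n,np.round(d['xy'],1),round(d['p'],2),d['mask'].sum())
        if r: obs[l,n]=np.array(r[0]['xy'])
    if (l,'scene') in obs and (l,'top') in obs: print('   tri',np.round(tri(obs[l,'scene'],obs[l,'top']),4))
E
python3 - <<'E'
import cv2
a=cv2.imread('pics/top0.png')[190:290,195:375];cv2.imwrite('pics/c1.png',cv2.resize(a,None,fx=4.4,fy=4.4,interpolation=2))
a=cv2.imread('pics/scene0.png')[175:275,195:355];cv2.imwrite('pics/c2.png',cv2.resize(a,None,fx=5,fy=5,interpolation=2))
E
```

```text
paddle_center scene [295.4 192.9] 0.64 75
start_button_top scene [263.2 196.5] 0.52 101
start_button_top top [310.7 228.7] 0.54 182
   tri [ 0.5471 -0.0267  0.0978]
stop_button_top scene [230.  193.1] 0.58 102
stop_button_top top [342.6 219. ] 0.52 169
   tri [ 0.5616 -0.1028  0.1013]
shaker scene [274.6 248.9] 0.92 14984
dish scene [279.9 235. ] 0.86 1076
dish top [263.1 182.3] 0.97 1599
   tri [0.6555 0.0522 0.0993]
amber_bottle scene [180.3 202.2] 0.76 738
amber_bottle top [402.6 205.7] 0.7 739
   tri [ 0.584  -0.2378  0.0529]
flask scene [428.6 233.6] 0.95 782
flask scene [389.1 221.3] 0.79 632
flask scene [389.6 255.6] 0.65 790
flask top [170.1 286.2] 0.98 844
flask top [155.2 237.4] 0.95 853
   tri [ 0.4673  0.3568 -0.0167]
slide_box scene [261.3 195.4] 0.65 121
slide_box scene [174.6 245.7] 0.64 1486
slide_box top [379.3 162. ] 0.69 1782
   tri [ 0.6329 -0.0522  0.2094]
```

View pics/c1.png

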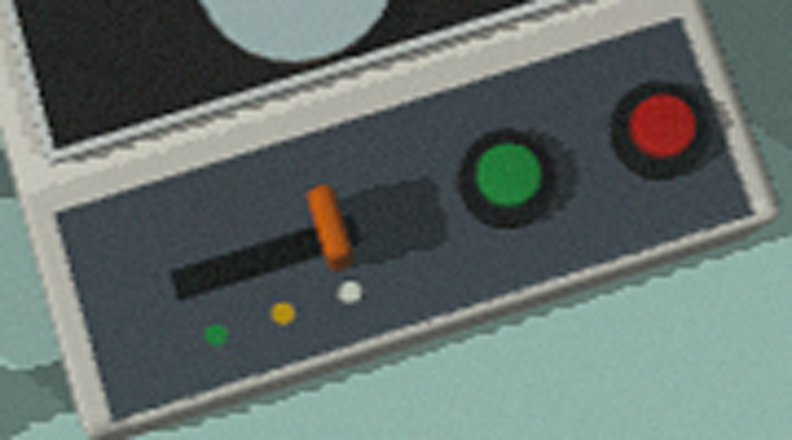

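View pics/c2.png

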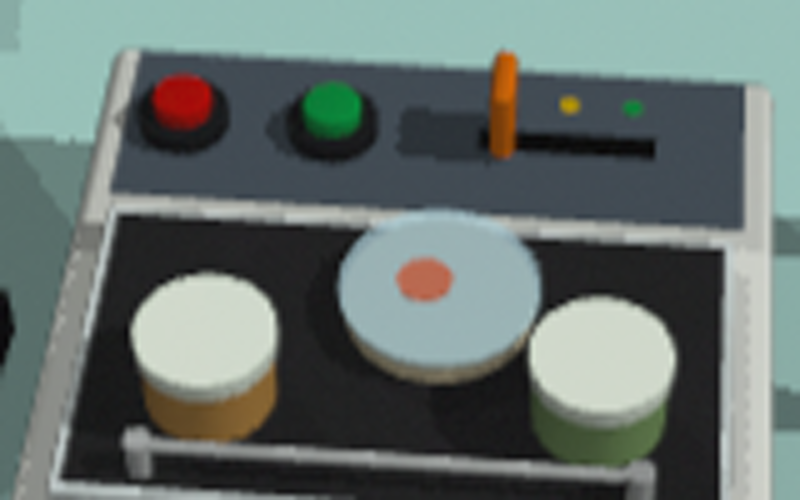

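```bash
cat >> h.py <<'E'
def W(p,s):
    c,sn=np.cos(p[2]),np.sin(p[2]);return np.array([p[0]+c*s[0]-sn*s[1],p[1]+sn*s[0]+c*s[1],s[2]])
E
python3 - <<'E'
from h import *
from scipy.optimize import least_squares
T=lambda u,v:(195+u/4.4-.4,190+v/4.4-.4)
S=lambda u,v:(195+u/5-.4,175+v/5-.4)
B=None
ob=[('top',T(509,175),(-.095,-.05,B)),('top',T(662,126),(-.095,-.125,B)),('scene',S(333,103),(-.095,-.05,B)),('scene',S(182,95),(-.095,-.125,B)),
('scene',S(205,324),(.085,-.085,.14)),('scene',S(603,345),(.085,.09,.14)),('top',(299.5,137),(.085,-.085,.14)),('top',(216,161),(.085,.09,.14)),
('scene',S(503,105),(-.095,.035,.1065))]
def f(p): 
    return np.concatenate([proj(n,W(p,(s[0],s[1],p[3] if s[2] is None else s[2])))-q for n,q,s in ob])
r=least_squares(f,[.64,.0,0.2,.098],loss='soft_l1');p=r.x
print('pose',p[:2],np.degrees(p[2]),'btn z',p[3]);print(np.round(f(p).reshape(-1,2),1))
np.save('pose.npy',p)
for n,s in dict(paddle=(-.095,.035,.1065),green=(-.095,-.05,p[3]),home=(-.095,.099,.1065)).items(): print(n,np.round(W(p,s),4),np.linalg.norm(W(p,s)[:2]))
for n in('scene','top'):
    im=cv2.imread(f'pics/{n}0.png')
    def d(s,c): cv2.circle(im,tuple(int(round(v)) for v in proj(n,W(p,s))),1,c,-1)
    for x in(-.15,.15):
        for y in(-.17,.17): d((x,y,.08 if x<0 else .095),(255,0,255))
    for y in(-.05,-.125): d((-.095,y,p[3]),(255,255,255))
    for x in(-.112,-.078):
        for y in(.029,.041): d((x,y,.129),(255,255,0))
    for y in (.067,.099): d((-.095,y,.08),(255,0,255))
    a=im[180:300,190:380] if n=='top' else im[175:300,195:360]
    cv2.imwrite(f'pics/f_{n}.png',cv2.resize(a,None,fx=4,fy=4,interpolation=0))
E
```

```text
pose [0.62926419 0.03794707] 11.41017296453711 btn z 0.09970465848629795
[[ 0.2  0.2]
 [ 0.7  0.2]
 [ 0.1  0.1]
 [ 0.2 -0. ]
 [ 0.   0.7]
 [-0.   1.5]
 [ 0.2 -0.3]
 [-0.2  0.6]
 [ 0.4 -0.2]]
paddle [0.5292 0.0535 0.1065] 0.5319111318742943
green [ 0.546  -0.0299  0.0997] 0.5468491036014415
home [0.5166 0.1162 0.1065] 0.5294640584872966
```

View pics/f_top.png

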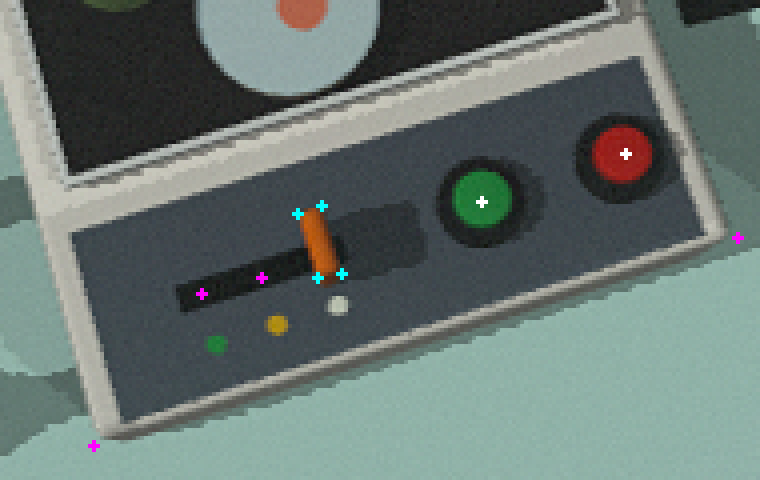

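View pics/f_scene.png

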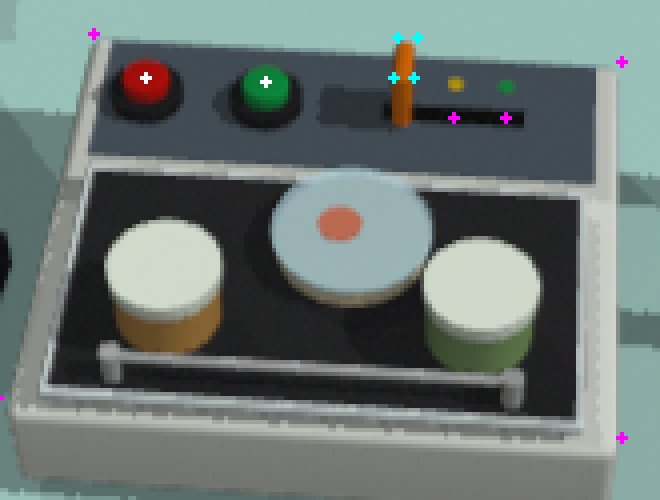

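The fit matches both views (residuals about 1 px or less, button top about 0.100 m, consistent with the deck at 80 mm). I'll approach with shut fingers, tool x along shaker -y.

```bash
cat >> h.py <<'E'
from scipy.spatial.transform import Rotation as Ro
def togo(s,rows=1,yaw=None):
    p=np.load('pose.npy');o=env.get_obs()
    R=Ro.from_euler('xyz',o['tool_rot'],degrees=True)
    G=Ro.from_euler('xyz',[-90,0,np.degrees(p[2])-90],degrees=True)
    c,sn=np.cos(p[2]),np.sin(p[2]);d=o['tool_pos']-[p[0],p[1],0]
    print('t',o['time_s'],'TCP in shaker mm',np.round(1000*np.array([c*d[0]+sn*d[1],-sn*d[0]+c*d[1],d[2]]),1),'F',np.round(o['force'],1),'w',o['grip_width'])
    print('turn rotvec(tool)',np.round((R.inv()*G).as_rotvec(degrees=True),2))
    D=G.inv().apply(W(p,s)-o['tool_pos'])*1000;print('shift in goal axes mm',np.round(D,1))
E
python3 -c "
from h import *
togo((-.095,-.004,.22))"
```

```text
t 0.9 TCP in shaker mm [-535.2 -556.6  222.6] F [-0.1  0.5  0.4] w 0.08701538845740252
turn rotvec(tool) [0.   7.89 0.  ]
shift in goal axes mm [-552.6    2.6  440.2]
```

>>> carry_out --targets '[[[0,0,0],[0,7.9,0]],[[-30,0,24],[0,0,0]],[[-30,0,24],[0,0,0]],[[-30,0,24],[0,0,0]],[[-30,0,24],[0,0,0]],[[-30,0,24],[0,0,0]],[[-30,0,24],[0,0,0]],[[-30,0,24],[0,0,0]],[[-30,0,24],[0,0,0]],[[-30,0,24],[0,0,0]],[[-30,0,24],[0,0,0]],[[-30,0,24],[0,0,0]]]' --jaw 0 --squeeze 30

```text
time_s: 2.1
tool_pos: [0.4089, -0.2364, 0.2229]
tool_rot: [-90.0, -0.1, -78.6]
force: [0.5, -0.4, 0.3]
grip_width: 0.0025
```

```bash
python3 -c "
from h import *
togo((-.095,-.004,.22))"
```

```text
t 2.1 TCP in shaker mm [-270.3 -225.4  222.9] F [ 0.5 -0.4  0.3] w 0.002509457630981632
turn rotvec(tool) [-0.02 -0.01  0.06]
shift in goal axes mm [-221.4    2.9  175.3]
```

>>> carry_out --targets '[[[-30,0,24],[0,0,0]],[[-30,0,24],[0,0,0]],[[-30,0,24],[0,0,0]],[[-30,0,24],[0,0,0]],[[-30,0,24],[0,0,0]],[[-30,0,24],[0,0,0]],[[-20,0,16],[0,0,0]],[[-15,0,12],[0,0,0]],[[0,0,0],[0,0,0]],[[0,0,0],[0,0,0]]]'

```text
time_s: 3.1
tool_pos: [0.5343, 0.0066, 0.2225]
tool_rot: [-90.0, -0.0, -78.6]
force: [0.8, 0.4, -1.6]
grip_width: 0.0007
```

```bash
python3 -c "
from h import *
for n in('scene','top'): cv2.imwrite(f'pics/{n}1.png',env.read_camera(n)[:,:,::-1])
togo((-.095,-.004,.1))"
```

```text
t 3.2 TCP in shaker mm [-99.7 -13.2 222.4] F [-0.6 -0.8  0.1] w 0.0004505414953837974
turn rotvec(tool) [ 0.03 -0.13  0.05]
shift in goal axes mm [ -9.2 122.4   4.7]
```

View pics/scene1.png

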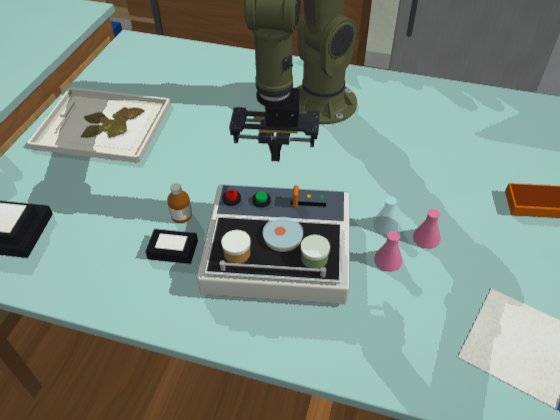

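View pics/top1.png

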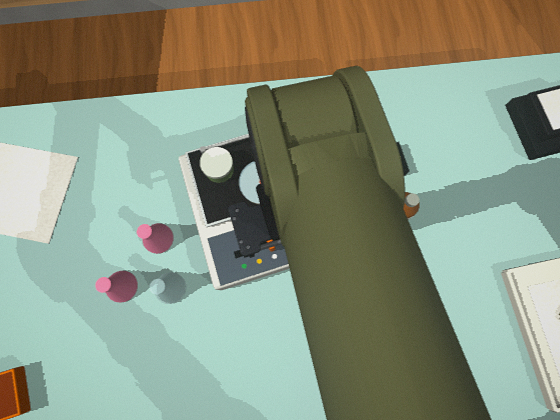

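The gripper is above the deck with the fingers shut, tips at scene (276,155), and nothing has been disturbed. Now going down between the button and the paddle.

>>> carry_out --targets '[[[-8,20,5],[0,0,0]],[[0,30,0],[0,0,0]],[[0,30,0],[0,0,0]],[[0,22,0],[0,0,0]],[[0,12,0],[0,0,0]],[[0,6,0],[0,0,0]],[[0,0,0],[0,0,0]],[[0,0,0],[0,0,0]],[[0,0,0],[0,0,0]]]'

```text
time_s: 4.1
tool_pos: [0.5387, 0.0157, 0.1037]
tool_rot: [-89.9, -0.0, -78.6]
force: [0.2, 0.3, 0.4]
grip_width: 0.0006
```

```bash
python3 -c "
from h import *
im=env.read_camera('scene')[:,:,::-1];cv2.imwrite('pics/s2.png',cv2.resize(im[110:270,190:370],None,fx=4,fy=3.7,interpolation=2))
togo((-.095,-.004,.1))"
```

```text
t 4.15 TCP in shaker mm [-93.2  -3.8 103.6] F [-0.2  0.4 -0.3] w 0.0007602602537238254
turn rotvec(tool) [-0.11 -0.02  0.04]
shift in goal axes mm [ 0.2  3.6 -1.8]
```

View pics/s2.png

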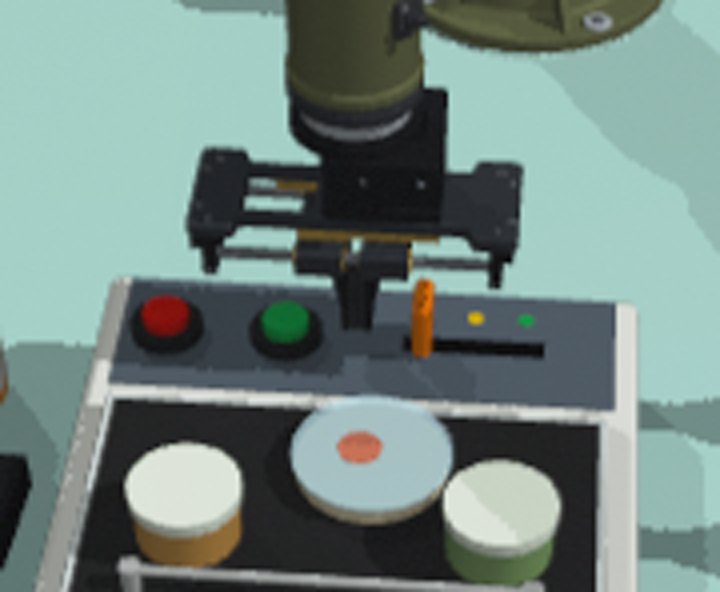

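The tips stand between the green button and the paddle; the gap to the paddle is about 20–25 mm. I'll close it slowly.

>>> carry_out --targets '[[[-8,2,0],[0,0,0]],[[-6,0,0],[0,0,0]],[[-2,0,0],[0,0,0]],[[-1,0,0],[0,0,0]],[[-1,0,0],[0,0,0]],[[0,0,0],[0,0,0]]]'

```text
time_s: 4.75
tool_pos: [0.5342, 0.0334, 0.1005]
tool_rot: [-90.0, -0.0, -78.6]
force: [-0.2, -0.0, -0.1]
grip_width: 0.0007
```

>>> carry_out --targets '[[[-2,0,0],[0,0,0]],[[-2,0,0],[0,0,0]],[[-1,0,0],[0,0,0]],[[0,0,0],[0,0,0]]]'

```text
time_s: 5.15
tool_pos: [0.5333, 0.038, 0.1005]
tool_rot: [-90.0, -0.0, -78.6]
force: [0.5, -1.0, -0.6]
grip_width: 0.0001
```

```bash
python3 -c "
from h import *
im=env.read_camera('scene')[:,:,::-1];cv2.imwrite('pics/s3.png',cv2.resize(im[140:240,220:340],None,fx=6,fy=6,interpolation=2))
togo((-.095,.058,.1))"
```

```text
t 5.2 TCP in shaker mm [-94.1  19.  100.5] F [ 0.5 -2.  -1. ] w 0.00042808640743038207
turn rotvec(tool) [ 0.01 -0.02  0.03]
shift in goal axes mm [-39.    0.5  -0.9]
```

View pics/s3.png

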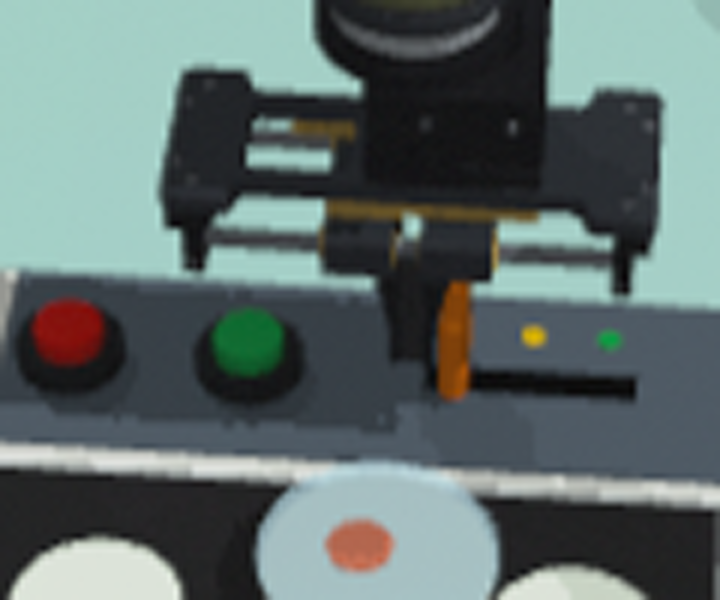

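Contact at shaker y ≈ 19 mm with 1–2 N on the tool. So lever travel ≈ TCP y − 19 mm, and I push on in small steps.

>>> carry_out --targets '[[[-2,0,0],[0,0,0]],[[-2,0,0],[0,0,0]],[[-2,0,0],[0,0,0]]]'

```text
time_s: 5.5
tool_pos: [0.5324, 0.0422, 0.1005]
tool_rot: [-90.0, -0.2, -78.7]
force: [1.7, -6.1, -1.0]
grip_width: 0.0008
```

>>> carry_out --targets '[[[-2,0,0],[0,0,0]],[[-2,0,0],[0,0,0]],[[-2,0,0],[0,0,0]],[[-2,0,0],[0,0,0]],[[-2,0,0],[0,0,0]]]'

```text
time_s: 6.0
tool_pos: [0.5306, 0.0514, 0.1005]
tool_rot: [-90.0, -0.2, -78.7]
force: [0.4, -4.9, 0.1]
grip_width: 0.0004
```

>>> carry_out --targets '[[[-2,0,0],[0,0,0]],[[-2,0,0],[0,0,0]],[[-2,0,0],[0,0,0]],[[-2,0,0],[0,0,0]],[[-2,0,0],[0,0,0]],[[-2,0,0],[0,0,0]]]'

```text
time_s: 6.6
tool_pos: [0.5276, 0.0662, 0.1005]
tool_rot: [-90.0, 0.0, -78.6]
force: [0.7, -0.2, 0.7]
grip_width: 0.0007
```

```bash
python3 -c "
from h import *
im=env.read_camera('scene')[:,:,::-1];cv2.imwrite('pics/s4.png',cv2.resize(im[140:240,220:340],None,fx=6,fy=6,interpolation=2))
togo((-.095,.079,.1))"
```

```text
t 6.65 TCP in shaker mm [-94.   48.1 100.5] F [-0.4  1.5  0.5] w 0.00016038602940275805
turn rotvec(tool) [ 0.    0.03 -0.02]
shift in goal axes mm [-30.9   0.5  -1. ]
```

View pics/s4.png

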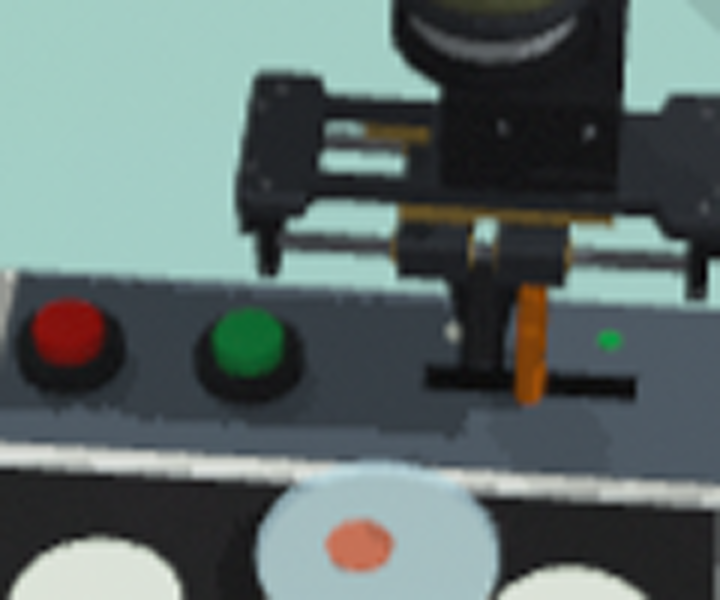

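The paddle sits at the yellow notch (it covers the yellow dot) and is free of the finger. On to the second notch, stopping short of the stop.

>>> carry_out --targets '[[[-2,0,0],[0,0,0]],[[-2,0,0],[0,0,0]],[[-2,0,0],[0,0,0]],[[-2,0,0],[0,0,0]],[[-2,0,0],[0,0,0]],[[-2,0,0],[0,0,0]],[[-2,0,0],[0,0,0]]]'

```text
time_s: 7.35
tool_pos: [0.5256, 0.0762, 0.1005]
tool_rot: [-90.0, -0.2, -78.7]
force: [2.1, -9.1, -0.5]
grip_width: 0.0003
```

>>> carry_out --targets '[[[-2,0,0],[0,0,0]],[[-2,0,0],[0,0,0]],[[-2,0,0],[0,0,0]],[[-2,0,0],[0,0,0]],[[-2,0,0],[0,0,0]],[[-2,0,0],[0,0,0]],[[-1,0,0],[0,0,0]],[[-1,0,0],[0,0,0]],[[0,0,0],[0,0,0]]]'

```text
time_s: 8.25
tool_pos: [0.5221, 0.0936, 0.1005]
tool_rot: [-90.0, 0.0, -78.6]
force: [0.0, 0.1, -0.4]
grip_width: 0.0005
```

```bash
python3 -c "
from h import *
im=env.read_camera('scene')[:,:,::-1];cv2.imwrite('pics/s5.png',cv2.resize(im[140:240,220:340],None,fx=6,fy=6,interpolation=2))
togo((-.095,.079,.1))"
```

```text
t 8.3 TCP in shaker mm [-94.   75.6 100.5] F [ 0.1 -0.1 -0.5] w 0.0006556744518640621
turn rotvec(tool) [ 0.    0.01 -0.  ]
shift in goal axes mm [-3.4  0.5 -1. ]
```

View pics/s5.png

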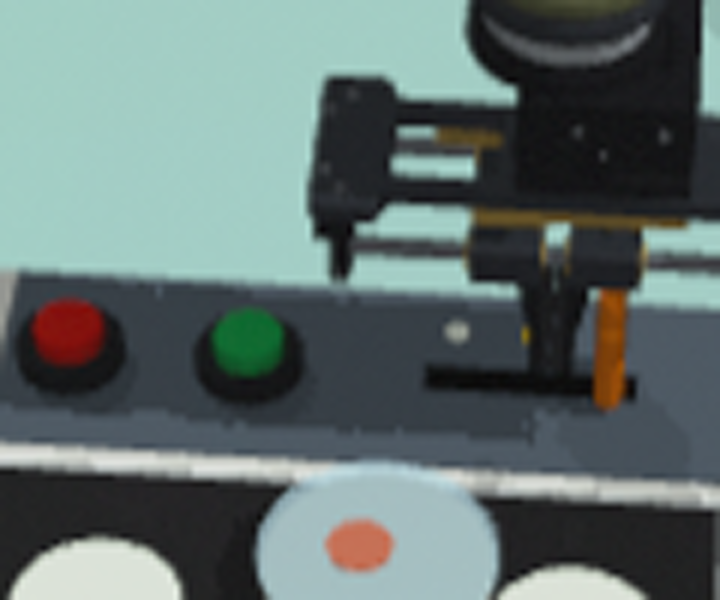

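The lever is home: paddle base at crop x 608, against 453 at the start and 531 at yellow, so two equal steps. There is a visible gap to the finger and about 0 N. Backing off, lifting and going over the green button.

>>> carry_out --targets '[[[8,0,0],[0,0,0]],[[14,0,0],[0,0,0]],[[14,-15,0],[0,0,0]],[[20,-15,0],[0,0,0]],[[25,0,0],[0,0,0]],[[25,0,0],[0,0,0]],[[14,0,0],[0,0,0]],[[5,0,0],[0,0,0]],[[0,0,0],[0,0,0]],[[0,0,0],[0,0,0]]]'

```text
time_s: 9.3
tool_pos: [0.5467, -0.028, 0.1304]
tool_rot: [-90.0, 0.0, -78.5]
force: [-0.6, 0.8, -0.1]
grip_width: 0.0003
```

```bash
python3 -c "
from h import *
im=env.read_camera('scene')[:,:,::-1];cv2.imwrite('pics/s6.png',cv2.resize(im[140:240,220:340],None,fx=6,fy=6,interpolation=2))
togo((-.095,-.05,.102))"
```

```text
t 9.35 TCP in shaker mm [-94.  -48.1 130.5] F [-0.1  0.5  0.4] w 0.0006240526981145918
turn rotvec(tool) [ 0.01  0.1  -0.03]
shift in goal axes mm [ 1.9 28.5 -1. ]
```

View pics/s6.png

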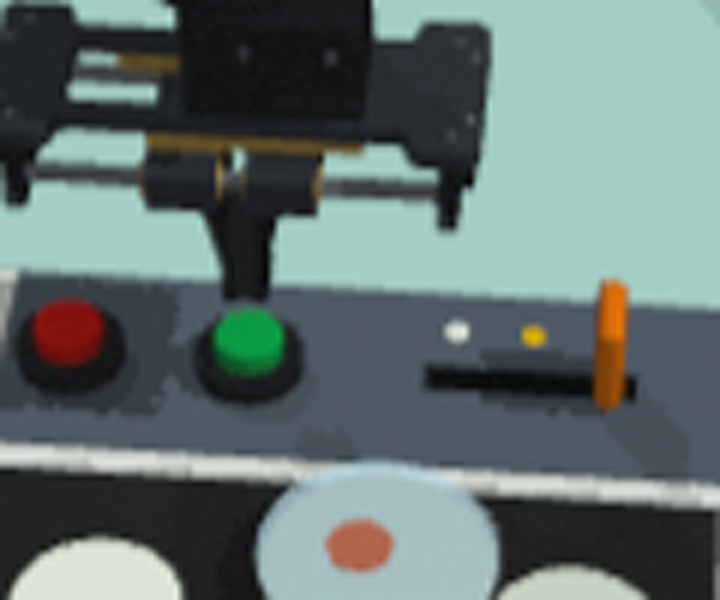

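The lever stays home, with the white and yellow dots uncovered. The finger is over the green button. Pressing down slowly, force-checked.

>>> carry_out --targets '[[[1,10,-1],[0,0,0]],[[0,10,0],[0,0,0]],[[0,5,0],[0,0,0]],[[0,2,0],[0,0,0]],[[0,0,0],[0,0,0]],[[0,0,0],[0,0,0]]]'

```text
time_s: 9.95
tool_pos: [0.5464, -0.0304, 0.1037]
tool_rot: [-90.0, -0.0, -78.6]
force: [0.2, 0.2, 0.7]
grip_width: 0.0006
```

>>> carry_out --targets '[[[0,1,0],[0,0,0]],[[0,1,0],[0,0,0]],[[0,1,0],[0,0,0]],[[0,0,0],[0,0,0]]]'

```text
time_s: 10.35
tool_pos: [0.5465, -0.0306, 0.1009]
tool_rot: [-90.0, -0.0, -78.6]
force: [0.0, -1.1, 2.5]
grip_width: 0.0005
```

>>> carry_out --targets '[[[0,1,0],[0,0,0]],[[0,1,0],[0,0,0]],[[0,0,0],[0,0,0]]]'

```text
time_s: 10.65
tool_pos: [0.5465, -0.0306, 0.0987]
tool_rot: [-90.0, -0.0, -78.6]
force: [0.3, -1.3, 3.5]
grip_width: 0.0007
```

>>> carry_out --targets '[[[0,1,0],[0,0,0]],[[0,1,0],[0,0,0]],[[0,0,0],[0,0,0]]]'

```text
time_s: 10.95
tool_pos: [0.5465, -0.0306, 0.0967]
tool_rot: [-90.0, -0.0, -78.6]
force: [-0.0, -0.5, 4.4]
grip_width: 0.0005
```

>>> carry_out --targets '[[[0,1,0],[0,0,0]],[[0,0,0],[0,0,0]]]'

```text
time_s: 11.15
tool_pos: [0.5465, -0.0306, 0.0964]
tool_rot: [-90.0, -0.0, -78.6]
force: [-0.9, -0.9, 9.3]
grip_width: 0.0002
```

The button has bottomed: the descent stalled and force rose past the spring's 5 N. A slight extra push to be sure, then release.

>>> carry_out --targets '[[[0,0.5,0],[0,0,0]],[[0,0,0],[0,0,0]]]'

```text
time_s: 11.35
tool_pos: [0.5465, -0.0306, 0.0963]
tool_rot: [-90.0, -0.1, -78.6]
force: [-2.6, 0.1, 11.6]
grip_width: 0.0006
```

```bash
python3 -c "
from h import *
im=env.read_camera('scene')[:,:,::-1];cv2.imwrite('pics/s7.png',cv2.resize(im[140:240,220:340],None,fx=6,fy=6,interpolation=2))
togo((-.095,-.05,.102))"
```

```text
t 11.4 TCP in shaker mm [-94.6 -50.8  96.3] F [-2.2  0.  10.8] w 0.0004136720165064303
turn rotvec(tool) [-0.03 -0.01  0.05]
shift in goal axes mm [-0.8 -5.7 -0.4]
```

View pics/s7.png

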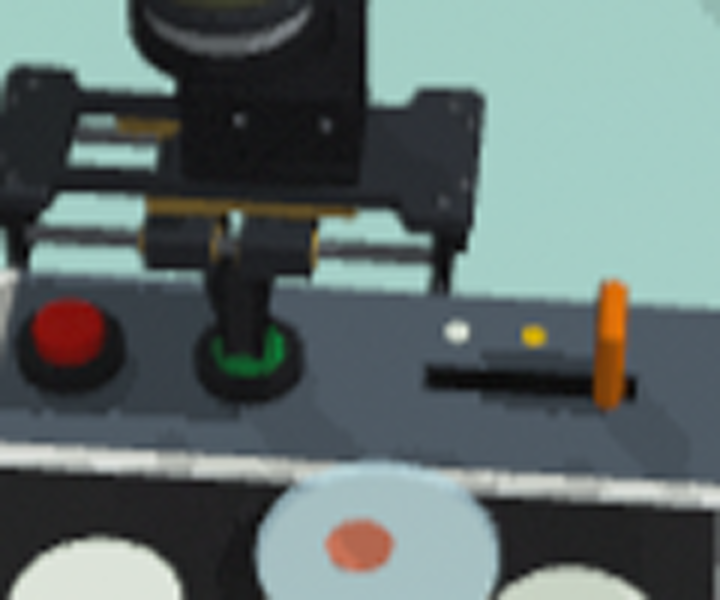

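The green button is sunk nearly flush in its housing, and the fingertip sits on the button and clear of the housing ring. Lifting off.

>>> carry_out --targets '[[[0,-4,0],[0,0,0]],[[0,-8,0],[0,0,0]],[[0,-20,0],[0,0,0]],[[0,-30,0],[0,0,0]],[[0,-30,0],[0,0,0]],[[0,-20,0],[0,0,0]],[[0,0,-25],[0,0,0]],[[0,0,-25],[0,0,0]],[[0,0,0],[0,0,0]],[[0,0,0],[0,0,0]],[[0,0,0],[0,0,0]]]'

```text
time_s: 12.5
tool_pos: [0.4973, -0.0401, 0.2069]
tool_rot: [-90.0, 0.0, -78.6]
force: [0.6, -0.3, -1.0]
grip_width: 0.0002
```

```bash
python3 -c "
from h import *
im=env.read_camera('scene')[:,:,::-1];cv2.imwrite('pics/s8.png',im);cv2.imwrite('pics/s8c.png',cv2.resize(im[140:240,220:340],None,fx=6,fy=6,interpolation=2))
p=np.load('pose.npy')
for l in('paddle_center','start_button_top','dish','amber_bottle','slide_box','flask'):
  print(l,[(np.round(d['xy'],1),round(d['p'],2)) for d in env.outline_of('scene',l)[:3]])
print('expected home',proj('scene',W(p,(-.095,.099,.1065))))
togo((-.095,-.05,.102))"
```

```text
paddle_center [(array([320.4, 198.2]), 0.54)]
start_button_top [(array([261.9, 197.6]), 0.46)]
dish [(array([281.5, 234.6]), 0.9)]
amber_bottle [(array([181.4, 205.3]), 0.71)]
slide_box [(array([173.9, 247.2]), 0.67)]
flask [(array([390.5, 256.7]), 0.81), (array([428.2, 233.4]), 0.8), (array([391.8, 219.2]), 0.7)]
expected home [321.67908    196.87107273]
t 12.85 TCP in shaker mm [-144.9  -50.5  206.8] F [ 0.1  0.5 -0.4] w 0.0005034759541181531
turn rotvec(tool) [ 0.02  0.01 -0.02]
shift in goal axes mm [ -0.5 104.8  49.9]
```

View pics/s8.png

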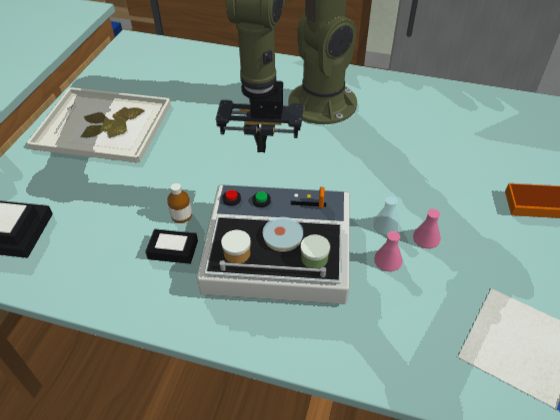

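View pics/s8c.png

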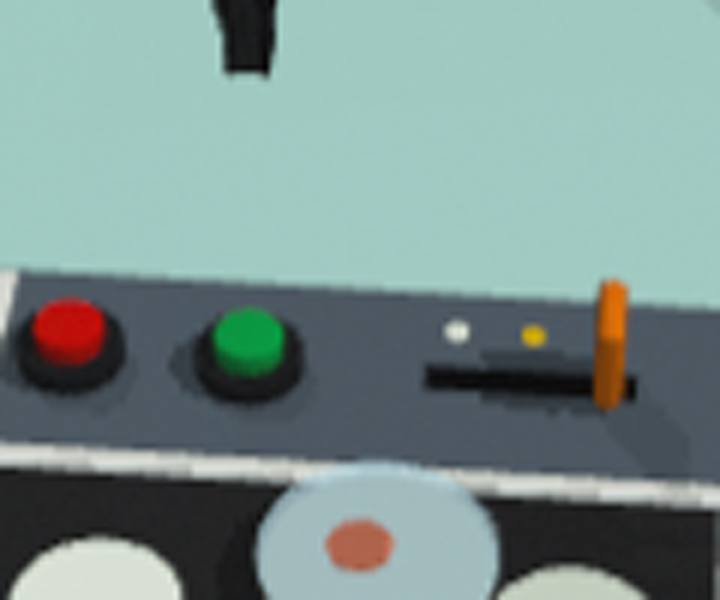

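The lever is at the green notch (crop x 610). The green button is up again, red is untouched, the loose things have not moved, and the robot is clear at 0 N.

```bash
python3 -c "
from h import *
print(env.sign_off())"
```

```text
the job is handed in; nothing more can be done
None
```

The orbital shaker is set to its fast setting and started, and the job is handed in (12.9 s on the robot's clock). I pushed the lever with shut fingers past the yellow notch and let it snap home in the green one. Then I pressed the green button right down and released it.

- **Lever:** the highest push reading was about 9 N. The last picture shows it home: it moved two equal notch steps and sits within about 2 pixels of where the fit puts the green notch.
- **Start button:** it bottomed at about 11–12 N after nearly 6 mm of travel. The picture then showed it sunk in its housing, and the last one shows it up again.
- **Everything else:** the red button, dish, bottle, flask and slide box sit where they were in the first picture, to within about 3 pixels of detector noise. The arm was clear, reading about 0 N.

No final check failed. Early on, the network missed the paddle and shaker in the top view. It also mismatched the flask between views and ranked a false slide-box match on the green button first. I therefore took the shaker's pose from a fit to hand-picked points in both views, with errors of 1.5 pixels or less. I did not take a last picture with the top camera.

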